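# Clamp a glass sample jar in the bench shaker

## Task

Load the white-capped sample jar into the bench shaker: set it upright in the black round nest, swing the blue clamp arm over it to its stop, and turn the T-handle clockwise until the rising resistance shows that the jar is held firmly, then let go. The jar is glass, so do not drop it or force the screw, and leave the other things standing where they are.

Things in the scene. Friction and masses are not known exactly. Their poses are not given: they have to be found in the camera images.
- jar_center (a point): Centre of the sample jar, half-way up its axis. Clear glass jar with a pale label, white contents and a white screw cap: 48 mm wide, 62 mm high (glass to 51 mm, cap 44 mm wide above that), 80 to 170 g. It stands upright on the table to the left of the shaker.
- jar: The same jar; origin at the centre of its underside, z up along its axis, lid top 62 mm above the origin.
- nest_seat (a point): Centre of the floor of the nest, a black round cup on the aluminium deck of the white shaker. Inside about 54 mm wide; its rim is 12 mm above this floor. The jar stands on this floor, so its centre is then 31 mm and its lid 62 mm above this point. The nest faces the robot; the steel clamp post stands 85 mm behind it, top 119 mm above this floor.
- clamp_arm_hinge (a point): On the axis of the upright steel post, at the height of the middle of the blue clamp arm, 99 mm above the nest floor. The arm is 20 mm wide, 16 mm high (24 mm at the post, 20 mm at the end, 31 mm wide there) and carries the screw 85 mm from this axis.
- clamp_arm (a joint): Swing of the arm about the post, rad: 0 = against its stop, with the screw right above the nest; it grows as the arm is swung away anticlockwise seen from above (start 1.55 to 2.0). About 0.1 N m of friction; it stays where it is left. Only this friction keeps it at its stop until the jar is clamped, so a hand that pulls sideways on the T-handle moves it off.
- handle_center (a point): Middle of the black T-bar on top of the upright screw: bar 74 mm long (along this point's x axis), 11 mm wide, 14 mm high. Below it only the screw, 10 mm thick; the arm's top is 31 to 34 mm below at the start and 28 mm when clamped. Clockwise from above screws it down, 12 mm a turn; it sinks with the screw, and the pad turns with it.
- clamp_pad: Round rubber-faced pad, 20 mm wide, at the foot of the screw; origin at the centre of its face. At the start 2 to 4.5 mm above the height of the seated lid. Clear of the lid the screw runs at 0.13 N m; once it bears, the arm gives, the handle almost stops sinking, and the torque climbs over half to one rad: about 0.27 N m at 20 N, 0.35 at 40 N (firm), 0.5 at 80 N. Over 100 N endangers the glass. It locks when let go.
- yellow_jar_center (a point): Centre of a bystander: a similar jar with a yellow cap, 52 mm wide, 66 mm high. To be left alone.
- blue_bottle_center (a point): Centre of a bystander: a small amber bottle with a blue cap, 30 mm wide, 55 mm high. To be left alone.

How it is judged:
On the way, in this order (a step that is already met when the one before it is completed fails the run):
1. the jar stands in the nest, let go (horizontal distance between jar_center and nest_seat below 0.005 m and distance between jar_center and nest_seat below 0.034 m and contact force between the fingers and jar below 0.1 N), for 0.2 s.
2. the clamp arm is swung over the jar to its stop (value of joint clamp_arm below 0.06 rad), for 0.1 s.
3. the screw holds the jar down (contact force between clamp_pad and jar above 20 N), for 0.2 s.
At the end, for the whole second after the job is handed in: the jar stands upright on the nest floor, its axis within 5 mm of the nest's, the clamp arm is at its stop (within 0.08 rad), and the pad holds the jar down with more than 20 N by itself (contact force between clamp_pad and jar above 20 N and value of joint clamp_arm below 0.08 rad and horizontal distance between jar_center and nest_seat below 0.005 m and distance between jar_center and nest_seat below 0.034 m and angle between jar's own z axis and vertical below 0.08 rad and linear speed of jar below 0.02 m/s); the robot touches nothing.
It fails at once if the screw is forced: the pad presses on the jar with over 100 N (contact force between clamp_pad and jar above 100 N).
It fails at once if the jar is dropped (moving at over 0.4 m/s out of the fingers) (linear speed of jar above 0.4 m/s and contact force between the fingers and jar below 0.01 N).
It fails at once if the jar is tipped over (angle between jar's own z axis and vertical above 0.7 rad).
It fails at once if the yellow-capped jar is pushed more than 3 cm (distance of yellow_jar_center from where it was at the start of the episode above 0.03 m).
It fails at once if the blue-capped bottle is pushed more than 3 cm (distance of blue_bottle_center from where it was at the start of the episode above 0.03 m).
It also fails if it takes over 72 s, if anything falls off the work surface, if the arm or the gripper's body presses on something with over 40 N, if the wrist force passes 120 N, or if a joint passes its speed limit or range.

## Robot

A 7-joint arm with a two-finger parallel gripper is mounted at the origin on a cart in front of the work surface, level with it; the furniture and walls round the work are solid. World frame = base frame: x ahead of the robot, y to its left, z up, the work surface at z = 0. Lengths are in m, angles in rad, forces in N, time in s.
With the tool pointing down it reaches from about 0.425 to 1.025 m from the base axis. Payload 3.6 kg.
Tool frame: the origin (TCP) lies midway between the tips of the shut fingers; the grasp point (between the pads) lies 19 mm behind it (manip.grip_depth is the distance from the TCP to the grasp point, in m); x points along the fingers, y is the direction in which the jaws open and shut, and the axes are right-handed (so a half turn about x gives the same grasp; the last joint's range is limited). The gripper opens to 85 mm and grips with 20 to 120 N. Pads are 22 mm wide; open, the fingers measure 114 mm over their backs; the gripper's body (76 mm by 85 mm) begins 54 mm behind the grasp point. The pads swing forward as they close: fully open they stand 13 mm farther back than shut.
Start: joints at [1.038, 0.591, 0.048, 1.609, -0.033, 0.943, -0.034], TCP at [0.308, -0.656, 0.231] pointing down, gripper open.
Joint ranges: [-2.69, 2.69], [-0.47, 2.24], [-1.27, 1.36], [0.19, 2.51], [-1.53, 4.68], [0.08, 2.07], [-3.09, 3.09]. Speed limits (rad/s): [2.57, 2.57, 3.14, 3.14, 3.14, 3.14, 3.14].

## Interface

Orientations are given as a unit quaternion [x, y, z, w].
In Python, from station import manip, effector, eyes, silhouettes gives the robot as it stands. Calls block until the motion is done:
- manip.move_to(position, orientation): joint-space move of the TCP to a pose.
- manip.line_to(position, attitude=None, v=0.15, threshold=None): straight line of the TCP; attitude=None keeps the orientation; v is the mean speed in m/s. With threshold (N) it stops when the force on the tool has changed by that much, and returns True; else False.
- manip.set_joints(angles): joint-space move.
- effector.gripper_to(opening, f_grip=None): finger opening in m; f_grip is the grip in N (None keeps the last); returns when the fingers have stopped.
- manip.pause(seconds).
- manip.solve_ik(position, orientation): joint angles nearest the present ones, or None.
- manip.get_state(): the state.
- eyes.capture(name): name is "side" or "top"; returns a dict with "frame" (384x512x3 uint8, red, green, blue), "range_z" (384x512 float32, m along the optical axis (not along the pixel's ray), 0 where there is no reading), "K" (3x3 intrinsics, pixels), "camera_from_world" (4x4, takes a point from world to camera coordinates). Camera axes: x right, y up, looking along -z (the intrinsics and any distortion apply to the point x, -y, -z); pixel columns grow to the right and rows downward; lengths in m; the calibration is good to about 2 mm. A picture is of the moment at which its call begins.
A pose or a line that the arm cannot do raises manip.Unreachable and nothing moves.
- manip.close_job(): hands the job in, once; it reports no verdict.
Trained networks look in the newest picture that a camera, given by its name, has taken for a name from the list of things; names that differ only in an ending like _2 or _b are one class to them, and where a whole thing is asked for, a point or a joint stands for the part that bears it (a point fixed in the world has none). Each returns a list of dicts, best first, with "score" (0 to 1); they miss things now and then, are a little off and sometimes report something else, mostly with a low value. They report only what shows in the picture. A call takes as long as a camera call.
- silhouettes(thing, camera): "pixels" (384x512 bool, what is visible of it) and "extent" ([left, top, width, height] in pixels, round what is visible of it).
The state is a dict: "clock": time; "q": joint angles; "joint_velocities": joint speeds; "effort": joint torques, N m; "tool_pos": TCP position; "orientation": TCP orientation; "ft_force": force on the tool from outside, world axes, zero at the start; "ft_torque": the same for the moment, N m; "finger_gap": finger opening in m.
Only numpy, scipy, OpenCV 4.12 (cv2) and the standard library are available. Lean on these libraries where they do the work, as an engineer would, in place of code of your own. Each camera call takes 0.05 s, during which the arm holds its last target. There are 200 camera calls.

## Working session

There is one attempt and no reset: what is moved stays moved. The work goes in short steps, each a Python script; the robot and the scene stay as the last script left them, time stands still between calls to the robot, and variables do not carry over. Pictures are saved under pics/ and viewed, about 8 in all and at most 12, crops included, and the job is handed in when it is done.

```bash
ls; mkdir -p pics; cat > h.py <<'E'
import numpy as np, cv2
from station import manip, effector, eyes, silhouettes
def world(cam, mask=None):
    """HxWx3 world points from a capture"""
    z=cam["range_z"]; K=np.array(cam["K"]); T=np.linalg.inv(np.array(cam["camera_from_world"]))
    v,u=np.indices(z.shape)
    x=(u-K[0,2])/K[0,0]*z; y=(v-K[1,2])/K[1,1]*z
    P=np.stack([x,-y,-z,np.ones_like(z)],-1)@T.T
    P=P[...,:3]; P[z<=0]=np.nan
    return P
E
python3 - <<'E'
from h import *
s=manip.get_state(); print(s)
ims=[]
for c in("side","top"):
    d=eyes.capture(c); np.savez("/tmp/%s.npz"%c,**{k:d[k] for k in("frame","range_z","K","camera_from_world")}); print(c,d.keys(),d["K"],np.linalg.inv(d["camera_from_world"])[:3].round(3).tolist())
    W=world(d)
    cv2.imwrite(f"pics/{c}0.png",d["frame"][...,::-1])
    for t in ["jar_center","jar","nest_seat","clamp_arm_hinge","clamp_arm","handle_center","clamp_pad","yellow_jar_center","blue_bottle_center"]:
        try: r=silhouettes(t,c)
        except Exception as e: print(t,"ERR",e); continue
        for o in r[:2]:
            p=W[o["pixels"]]; p=p[~np.isnan(p[:,0])]
            print(t,round(o["score"],2),o["extent"],len(p), np.percentile(p,[2,50,98],axis=0).round(3).tolist() if len(p) else None)
E
```

```text
pics
{'clock': 0.0, 'q': array([ 1.03849165,  0.59209714,  0.04829332,  1.60983148, -0.03330497,
        0.9426985 , -0.0336892 ]), 'joint_velocities': array([-0.00111575, -0.00202048, -0.00142933,  0.00060246, -0.00131818,
       -0.00071457,  0.00164264]), 'effort': array([ 2.48899960e-05, -5.48686337e+01,  1.54674802e+00, -1.98124713e+01,
        9.39932303e-03,  8.73064011e-03, -8.81032634e-06]), 'tool_pos': array([ 0.30768056, -0.65555794,  0.23015319]), 'orientation': array([-0.68993632, -0.15469074,  0.69036003, -0.15317205]), 'ft_force': array([ 0.53213681, -0.72969736, -0.39229612]), 'ft_torque': array([ 0.04200916, -0.00713088,  0.01918515]), 'finger_gap': 0.08557746138975882}
side dict_keys(['frame', 'range_z', 'K', 'camera_from_world']) [[397.68464403   0.         255.88334108]
 [  0.         397.68464403 196.06818511]
 [  0.           0.           1.        ]] [[-0.991, 0.064, -0.12, 0.44], [-0.135, -0.577, 0.806, 0.823], [-0.018, 0.814, 0.58, 0.643]]
jar_center 0.88 [272.5, 278.6, 25.8, 34.1] 753 [[0.442, 0.274, -0.0], [0.467, 0.314, 0.053], [0.49, 0.325, 0.063]]
jar 0.
[... 1362 characters left out ...]
 14.6, 32.2] 226 [[0.562, -0.107, 0.181], [0.594, -0.093, 0.219], [0.63, -0.082, 0.222]]
clamp_arm_hinge 0.74 [321.2, 153.5, 60.3, 31.3] 639 [[0.568, -0.102, 0.163], [0.595, -0.073, 0.179], [0.623, 0.004, 0.222]]
clamp_arm 0.66 [323.9, 151.8, 57.5, 34.1] 792 [[0.565, -0.156, 0.002], [0.596, -0.074, 0.179], [0.643, 0.004, 0.222]]
handle_center 0.53 [370.6, 152.1, 13.3, 31.4] 206 [[0.562, -0.106, 0.191], [0.595, -0.093, 0.219], [0.628, -0.082, 0.222]]
yellow_jar_center 0.73 [217.5, 149.5, 20.9, 23.4] 383 [[0.623, 0.199, 0.021], [0.641, 0.22, 0.065], [0.669, 0.244, 0.069]]
blue_bottle_center 0.61 [175.0, 164.9, 11.9, 17.9] 167 [[0.611, 0.326, 0.001], [0.621, 0.338, 0.05], [0.642, 0.352, 0.057]]
```

```bash
python3 - <<'E'
import cv2,numpy as np
a=cv2.imread("pics/side0.png");b=cv2.imread("pics/top0.png")
cv2.imwrite("pics/t0.png",cv2.resize(b[120:290,150:410],None,fx=3,fy=3,interpolation=cv2.INTER_CUBIC))
cv2.imwrite("pics/s0.png",cv2.resize(a[100:330,170:330],None,fx=2.6,fy=2.6,interpolation=cv2.INTER_CUBIC))
E
```

```text
(no output)
```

View pics/t0.png

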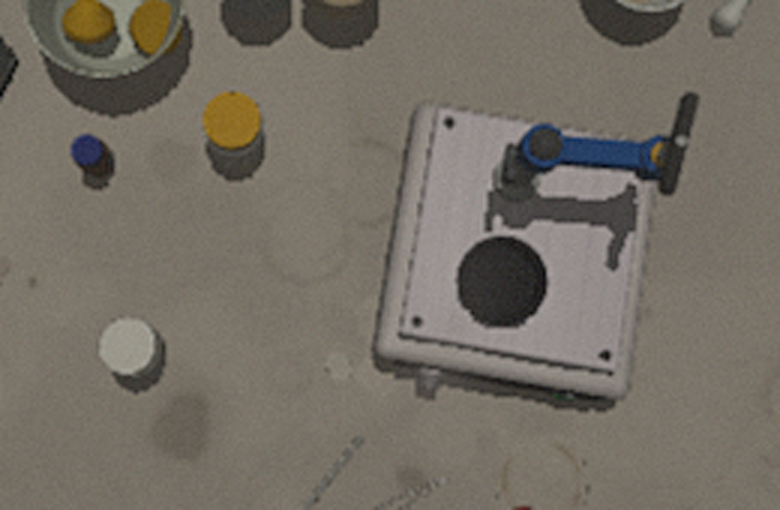

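View pics/s0.png

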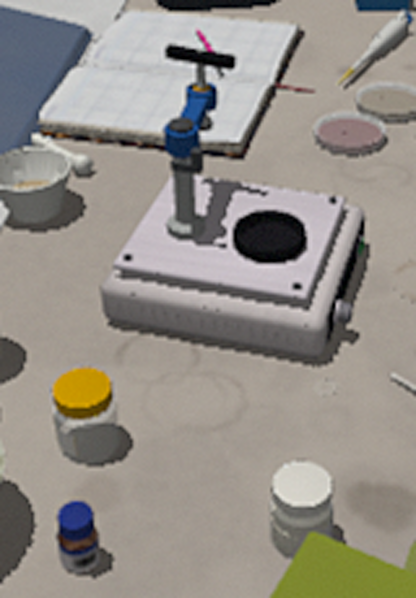

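The top crop shows the white-capped jar at (129,346), nest at (502,281), post at (543,145) and T-bar at (681,143). The shaker is turned by a few degrees, and the arm points away to the right (−y). In the side view, the jar is in front on the right, well clear of the bystanders. Next I'll measure more precisely.

```bash
cat >> h.py <<'E'
def planez(cam,px,z):
    """world points on plane z for pixel coords Nx2"""
    K=np.array(cam["K"]);T=np.linalg.inv(np.array(cam["camera_from_world"]))
    px=np.atleast_2d(px).astype(float)
    d=np.c_[(px[:,0]-K[0,2])/K[0,0],-(px[:,1]-K[1,2])/K[1,1],-np.ones(len(px))]@T[:3,:3].T
    return T[:3,3]+d*((z-T[2,3])/d[:,2])[:,None]
def mec(pts):
    c,r=cv2.minEnclosingCircle(np.float32(pts)); return np.round(c,4),round(r,4)
E
python3 - <<'E'
from h import *
for c in("top","side"):
    d=dict(np.load(f"/tmp/{c}.npz")); W=world(d); f=d["frame"].astype(int); g=f.max(-1); sat=f.max(-1)-f.min(-1)
    print("==",c)
    R=lambda x0,x1,y0,y1,z0,z1:(W[...,0]>x0)&(W[...,0]<x1)&(W[...,1]>y0)&(W[...,1]<y1)&(W[...,2]>z0)&(W[...,2]<z1)
    # jar lid
    m=R(.42,.52,.25,.35,.056,.07); p=W[m]; print("lid n",len(p),np.median(p,0).round(4),"mid",((p.min(0)+p.max(0))/2).round(4),np.ptp(p,axis=0).round(3))
    mm=m&(g>120); v,u=np.where(mm); q=planez(d,np.c_[u,v],.062)[:,:2]; print(" lid px plane: mean",q.mean(0).round(4),"mec",mec(q))
    # deck
    p=W[R(.45,.65,-.09,.08,.03,.1)&(g>150)]; print("deck z",np.percentile(p[:,2],[5,50,95]).round(4))
    # nest dark
    m=R(.44,.57,-.05,.06,.03,.11)&(g<70); m=cv2.morphologyEx(m.astype(np.uint8),cv2.MORPH_OPEN,np.ones((3,3)))
    n,l,st,ce=cv2.connectedComponentsWithStats(m); k=1+np.argmax(st[1:,4]); m=l==k
    print("nest",st[k],ce[k].round(2)); p=W[m]; print(" z pct",np.percentile(p[:,2],[2,10,25,50,75,90,98]).round(4))
    v,u=np.where(m)
    for z in(.07,.078,.082): q=planez(d,np.c_[u,v],z)[:,:2]; print("  z",z,"mean",q.mean(0).round(4),"mec",mec(q),"mid",((q.min(0)+q.max(0))/2).round(4))
    # radial profile z
    # blue arm
    blue=(f[...,2]>f[...,0]+25)&R(.5,.7,-.15,.06,.12,.25); p=W[blue]; print("blue n",len(p),np.percentile(p[:,2],[2,25,50,75,98]).round(4))
    if c=="top":
        for x0 in np.arange(-.11,.03,.01):
            s=p[(p[:,1]>x0)&(p[:,1]<=x0+.01)]
            if len(s): print("  y",round(x0,3),len(s),s[:,0].min().round(4),s[:,0].max().round(4),np.median(s[:,2]).round(4))
    m=R(.55,.66,-.05,.05,.17,.22); p=W[m&~blue]; print("post",len(p),p.min(0).round(4),p.max(0).round(4),np.median(p,0).round(4))
    m=R(.53,.66,-.13,-.05,.2,.24)&(g<80);p=W[m];print("handle",len(p),np.median(p,0).round(4),p.min(0).round(4),p.max(0).round(4))
    C,S,ang=cv2.minAreaRect(np.float32(p[:,:2])); print("  rect",np.round(C,4),np.round(S,4),ang)
E
```

```text
== top
lid n 274 [0.4632 0.2993 0.0617] mid [0.4635 0.2988 0.0615] [0.043 0.043 0.01 ]
 lid px plane: mean [0.463  0.2994] mec (array([0.4628, 0.2992]), 0.0221)
deck z [0.0638 0.0666 0.0691]
nest [303 199  29  30 691] [316.98 213.65]
 z pct [0.0673 0.0689 0.0702 0.0719 0.0812 0.0835 0.0852]
  z 0.07 mean [0.5179 0.0011] mec (array([0.518 , 0.0018]), 0.0368) mid [0.5185 0.0009]
  z 0.078 mean [0.5169 0.0025] mec (array([0.517 , 0.0032]), 0.0365) mid [0.5174 0.0023]
  z 0.082 mean [0.5163 0.0032] mec (array([0.5164, 0.0039]), 0.0364) mid [0.5169 0.003 ]
blue n 334 [0.1749 0.177  0.1783 0.18   0.1841]
  y -0.1 6 0.587 0.6086 0.1782
  y -0.09 38 0.5862 0.6083 0.1789
  y -0.08 37 0.5889 0.6072 0.1773
  y -0.07 43 0.5883 0.607 0.1778
  y -0.06 40 0.5886 0.6063 0.1774
  y -0.05 38 0.5903 0.6091 0.1771
  y -0.04 40 0.5902 0.6084 0.1777
  y -0.03 32 0.5909 0.6138 0.1791
  y -0.02 18 0.5866 0.6161 0.1819
  y -0.01 24 0.5864 0.6154 0.1821
  y -0.0 18 0.5907 0.6083 0.1825
post 142 [ 0.5793 -0.0489  0.17  ] [0.6137 0.0156 0.1919] [ 0.5966 -0.0087  0.1863]
handle 190 [ 0.5918 -0.0934  0.2191] [ 0.
[... 249 characters left out ...]
, 0.3029]), 0.022)
deck z [0.0479 0.0649 0.067 ]
nest [260 181  28  20 458] [273.45 190.76]
 z pct [0.0668 0.0683 0.0695 0.0734 0.0796 0.0812 0.0821]
  z 0.07 mean [ 0.518  -0.0007] mec (array([ 0.5171, -0.0024]), 0.0435) mid [ 0.5179 -0.0026]
  z 0.078 mean [0.5169 0.0108] mec (array([0.516 , 0.0091]), 0.0429) mid [0.5168 0.009 ]
  z 0.082 mean [0.5163 0.0165] mec (array([0.5155, 0.0148]), 0.0426) mid [0.5163 0.0147]
blue n 251 [0.1607 0.1703 0.1758 0.1778 0.1825]
post 47 [ 0.5816 -0.0179  0.1701] [0.6166 0.0202 0.1891] [ 0.6015 -0.0021  0.1859]
handle 130 [ 0.595  -0.0896  0.2151] [ 0.5629 -0.1037  0.201 ] [ 0.6302 -0.078   0.2202]
  rect [ 0.5959 -0.0924] [0.0142 0.071 ] 73.06825256347656
```

```bash
cat >> h.py <<'E'
from scipy.spatial.transform import Rotation as Rn
def quat(yaw):
    c,s=np.cos(yaw),np.sin(yaw)
    return Rn.from_matrix(np.array([[0,c,s],[0,s,-c],[-1,0,0]])).as_quat()
def yaw_of(o):
    y=Rn.from_quat(o).as_matrix()[:,1]; return np.arctan2(y[1],y[0])
def st():
    s=manip.get_state(); print("t",round(s["clock"],2),"tcp",s["tool_pos"].round(4),"yaw",round(np.degrees(yaw_of(s["orientation"])),1),"F",s["ft_force"].round(2),"T",s["ft_torque"].round(3),"gap",round(s["finger_gap"],4),"q7",round(s["q"][6],3)); return s
FLOOR=.070; NEST=np.array([.5168,.0030]); HINGE=np.array([.601,-.0095]); JAR=np.array([.4636,.3005])
E
python3 - <<'E'
from h import *
st()
d=dict(np.load("/tmp/top.npz")); print("post top",planez(d,[[150+543/3-.33,120+145/3-.33]],.189)); print("nest rim",planez(d,[[150+502/3-.33,120+281/3-.33]],.082))
for n,p in(("jar",(*JAR,.018)),("jarhi",(*JAR,.15)),("nest",(*NEST,.09)),("handle",(*NEST,.19))):
    o=[]
    for y in range(-180,180,20):
        q=manip.solve_ik(p,quat(np.radians(y))); o.append((y,None if q is None else round(float(q[6]),2), None if q is None else round(float(q[0]),2)))
    print(n,[x for x in o if x[1] is not None])
E
```

```text
t 1.0 tcp [ 0.308  -0.6563  0.2313] yaw -64.9 F [0.26 0.07 1.16] T [-0.025 -0.034  0.045] gap 0.085 q7 -0.034
post top [[ 0.60023586 -0.00879447  0.189     ]]
nest rim [[0.51703333 0.00311498 0.082     ]]
jar [(-180, 1.37, 0.05), (-160, -2.81, -0.89), (-140, -2.35, -0.95), (-120, -2.14, -0.89), (-100, -1.94, -0.83), (-80, -1.76, -0.76), (-60, -1.82, -0.62), (-40, -1.47, -0.62), (-20, -1.2, -0.59), (0, -0.96, -0.54), (20, -0.71, -0.5), (40, -0.46, -0.45), (60, -0.2, -0.4), (80, 0.06, -0.35), (100, 0.32, -0.3), (120, 0.4, -0.05), (140, 0.75, -0.05), (160, 1.1, -0.05)]
jarhi [(-180, 1.67, 0.07), (-160, 2.02, 0.07), (-140, -3.03, -0.72), (-120, -2.79, -0.62), (-100, -2.5, -0.57), (-80, -2.21, -0.52), (-60, -1.92, -0.46), (-40, -1.65, -0.39), (-20, -1.4, -0.29), (0, -1.16, -0.2), (20, -0.88, -0.14), (40, -0.58, -0.09), (60, -0.27, -0.05), (80, 0.05, -0.03), (100, 0.38, -0.01), (120, 0.75, -0.03), (140, 0.97, 0.07), (160, 1.32, 0.07)]
nest [(-180, -2.63, -0.43), (-160, -2.4, -0.36), (-140, -2.14, -0.31), (-120, -1.9, -0.26), (-100, -1.66, -0.2), (-80, -1.41, -0.14), (-60, -1.17, -0.08), (-40, -0.93, -0.01), (-20, -0.68, 0.04), (0, -0.42, 0.1), (20, -0.16, 0.16), (40, 0.11, 0.22), (60, 0.38, 0.28), (80, 0.67, 0.32), (100, 1.01, 0.33), (120, 1.0, 0.64), (140, 1.35, 0.64), (160, -2.87, -0.49)]
handle [(-180, -2.9, -0.45), (-160, -2.63, -0.38), (-140, -2.36, -0.29), (-120, -2.09, -0.21), (-100, -1.8, -0.14), (-80, -1.51, -0.07), (-60, -1.21, -0.01), (-40, -0.92, 0.06), (-20, -0.62, 0.12), (0, -0.33, 0.18), (20, -0.03, 0.25), (40, 0.26, 0.31), (60, 0.56, 0.37), (80, 0.86, 0.41), (100, 1.16, 0.47), (120, 1.28, 0.67), (140, 1.63, 0.67), (160, 1.98, 0.67)]
```

```bash
python3 - <<'E'
from h import *
Y=quat(np.radians(80))
manip.move_to([.33,-.62,.38],manip.get_state()["orientation"])
manip.move_to([*JAR,.33],Y); st()
manip.line_to([*JAR,.10],v=.2); st()
for c in("side",):
    d=eyes.capture(c); cv2.imwrite("pics/a1.png",cv2.resize(d["frame"][200:340,220:350,::-1],None,fx=4,fy=4,interpolation=cv2.INTER_CUBIC))
print(manip.line_to([*JAR,.018],v=.1,threshold=8)); st()
effector.gripper_to(.03,30); s=st()
d=eyes.capture("side"); cv2.imwrite("pics/a2.png",cv2.resize(d["frame"][200:340,220:350,::-1],None,fx=4,fy=4,interpolation=cv2.INTER_CUBIC))
E
```

```text
t 4.92 tcp [0.4643 0.2997 0.3298] yaw 79.9 F [-0.77  0.38  0.37] T [-0.007 -0.015 -0.028] gap 0.0852 q7 0.256
t 6.22 tcp [0.4641 0.3012 0.1009] yaw 80.0 F [-0.26  0.73  0.27] T [ 0.061 -0.019 -0.011] gap 0.0856 q7 -0.055
False
t 7.24 tcp [0.4638 0.3009 0.0184] yaw 80.0 F [-0.05  0.29  0.51] T [-0.027 -0.012 -0.011] gap 0.0854 q7 -0.197
t 7.68 tcp [0.4639 0.3006 0.0187] yaw 80.0 F [-0.24 -0.96  6.29] T [-0.183  0.103  0.023] gap 0.0472 q7 -0.197
```

View pics/a2.png

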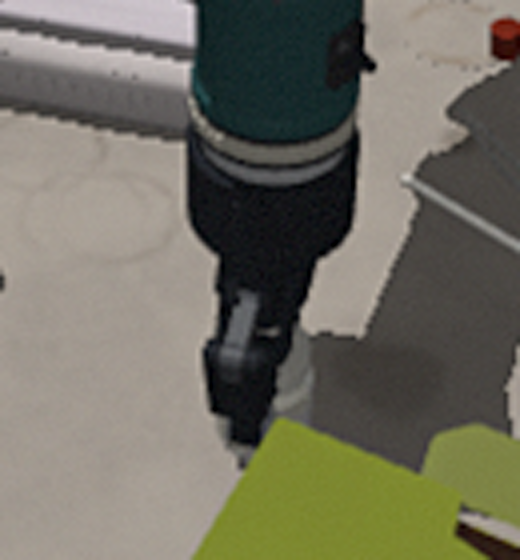

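The jar sits between the fingers, with finger at about (242,370) and the jar edge at about (312,380). It seems a few mm off centre along the pads, so I'll regrip with the jaws turned 90° to centre it in both axes. Then I'll carry it over the nest.

```bash
python3 - <<'E'
from h import *
effector.gripper_to(.085)
manip.line_to([*JAR,.10],v=.2)
Y=quat(np.radians(-10)); manip.move_to([*JAR,.10],Y)
print(manip.line_to([*JAR,.018],v=.12,threshold=8)); st()
effector.gripper_to(.03,30); st()
manip.line_to([*JAR,.16],v=.15); st()
manip.move_to([*NEST,.18],quat(np.radians(80))); s=st()
d=eyes.capture("side"); cv2.imwrite("pics/b1.png",cv2.resize(d["frame"][60:260,200:340,::-1],None,fx=4,fy=3,interpolation=cv2.INTER_CUBIC)[:600])
np.savez("/tmp/b1.npz",**{k:d[k] for k in("frame","range_z","K","camera_from_world")})
E
```

```text
False
t 10.75 tcp [0.4638 0.3008 0.0183] yaw -10.0 F [-0.01  0.11  1.1 ] T [ 0.032 -0.052 -0.027] gap 0.0854 q7 -1.423
t 11.19 tcp [0.464  0.3007 0.0188] yaw -10.0 F [-0.95 -0.09  5.84] T [-0.189  0.066 -0.03 ] gap 0.0458 q7 -1.423
t 12.29 tcp [0.463  0.2999 0.1591] yaw -10.0 F [ 0.59  0.27 -0.84] T [-0.028  0.035 -0.008] gap 0.0464 q7 -1.251
t 13.92 tcp [0.5167 0.0038 0.1799] yaw 80.0 F [-0.9   0.05 -1.03] T [ 0.051 -0.035  0.027] gap 0.0457 q7 0.601
```

View pics/b1.png

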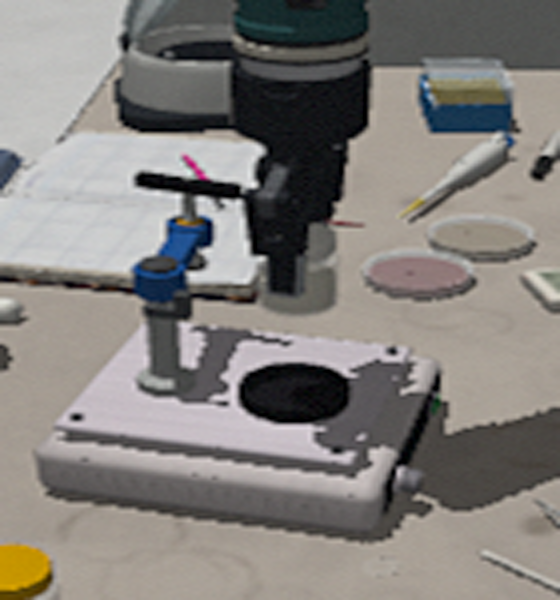

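Seen from the side, the jar at u≈298 hangs over the nest, whose centre is at u≈296, so x agrees to about 1 mm. I'll lower it gently with a force threshold. If it meets the rim (TCP z≈0.1005 instead of ≈0.0885) I'll search sideways.

```bash
python3 - <<'E'
from h import *
manip.line_to([*NEST,.115],v=.12); st()
hit=manip.line_to([*NEST,.082],v=.03,threshold=4); s=st(); print(hit)
E
```

```text
t 14.66 tcp [0.5172 0.0036 0.1153] yaw 80.0 F [-1.04  0.49 -1.27] T [ 0.001 -0.023 -0.003] gap 0.0459 q7 0.488
t 15.48 tcp [0.5166 0.0029 0.0888] yaw 80.0 F [-0.13 -2.01  6.1 ] T [-0.102  0.183 -0.023] gap 0.046 q7 0.438
True
```

```bash
python3 - <<'E'
from h import *
effector.gripper_to(.085); st()
manip.line_to([.5168,.003,.19],v=.15)
manip.line_to([.47,.12,.36],v=.3)
manip.pause(.3); st()
d=eyes.capture("top"); np.savez("/tmp/c1.npz",**{k:d[k] for k in("frame","range_z","K","camera_from_world")})
cv2.imwrite("pics/c1.png",cv2.resize(d["frame"][130:270,260:400,::-1],None,fx=4,fy=4,interpolation=cv2.INTER_CUBIC))
W=world(d); m=(abs(W[...,0]-.517)<.05)&(abs(W[...,1])<.05)&(W[...,2]>.12)&(W[...,2]<.15); p=W[m]; print("lid",len(p),np.median(p,0).round(4),((p.min(0)+p.max(0))/2).round(4))
v,u=np.where(m&(d["frame"].max(-1)>110)); q=planez(d,np.c_[u,v],.132)[:,:2]; print(q.mean(0),mec(q))
f=d["frame"].astype(int); b=(f[...,2]>f[...,0]+25)&(W[...,2]>.15)&(W[...,2]<.2)&(W[...,0]>.55)&(abs(W[...,1])<.12); print("blue",b.sum())
p=W[(W[...,2]>.205)&(W[...,2]<.24)&(W[...,0]>.54)&(W[...,0]<.66)&(W[...,1]<-.05)]; print("handle",len(p),np.median(p,0).round(4),cv2.minAreaRect(np.float32(p[:,:2])))
E
```

```text
t 15.96 tcp [0.5158 0.0024 0.0882] yaw 80.0 F [0.06 0.67 0.31] T [ 0.036 -0.012  0.017] gap 0.085 q7 0.438
t 17.94 tcp [0.4699 0.119  0.3589] yaw 79.9 F [ 0.12  0.   -0.94] T [-0.008  0.016  0.002] gap 0.0853 q7 0.681
  return _methods._mean(a, axis=axis, dtype=dtype,
  ret = um.true_divide(
Traceback (most recent call last):
ValueError: zero-size array to reduction operation minimum which has no identity
```

View pics/c1.png

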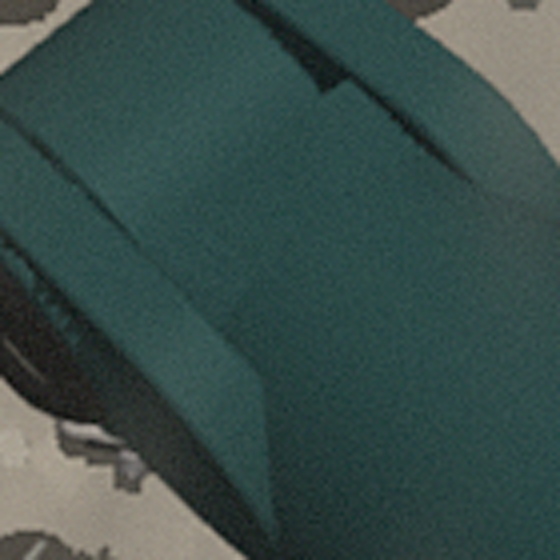

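The robot's own arm blocks the top view. I'll go to the pushing start point behind the clamp arm, check with the side camera there, then swing the clamp arm.

```bash
cat >> h.py <<'E'
U=lambda a: np.array([np.cos(a),np.sin(a)])
def push(phi,r=.048,off=.021): return HINGE+r*U(phi)+off*U(phi+np.pi/2)
PZ=.162
E
python3 - <<'E'
from h import *
phi=np.radians(-93.4); p=push(phi,off=.036); 
manip.move_to([*p,.33],quat(phi+np.pi)); effector.gripper_to(0,30); st()
for a in (5,-100):
    q=phi+np.radians(a); print(manip.solve_ik([*push(q),PZ],quat(q+np.pi)) is not None)
d=eyes.capture("side"); np.savez("/tmp/d1.npz",**{k:d[k] for k in("frame","range_z","K","camera_from_world")})
W=world(d); m=(abs(W[...,0]-.517)<.045)&(abs(W[...,1]-.01)<.045)&(W[...,2]>.122)&(W[...,2]<.145)
p=W[m]; print("lid",len(p),np.median(p,0).round(4),((p.min(0)+p.max(0))/2).round(4),np.percentile(p[:,2],[5,50,95]))
manip.line_to([*push(phi,off=.036),PZ],v=.15,threshold=8); st()
d=eyes.capture("side"); cv2.imwrite("pics/d1.png",cv2.resize(d["frame"][80:260,200:350,::-1],None,fx=4,fy=3.3,interpolation=cv2.INTER_CUBIC))
E
```

```text
t 19.73 tcp [ 0.6341 -0.0596  0.3299] yaw 86.6 F [-0.63  0.08 -0.29] T [ 0.006 -0.026 -0.026] gap -0.0002 q7 1.019
True
True
lid 181 [0.5176 0.0109 0.1301] [0.5178 0.0051 0.1277] [0.1242447  0.13013807 0.13177872]
t 21.04 tcp [ 0.6348 -0.0591  0.1629] yaw 86.6 F [0.52 0.47 0.26] T [ 0.216 -0.08   0.006] gap 0.0002 q7 0.864
```

View pics/d1.png

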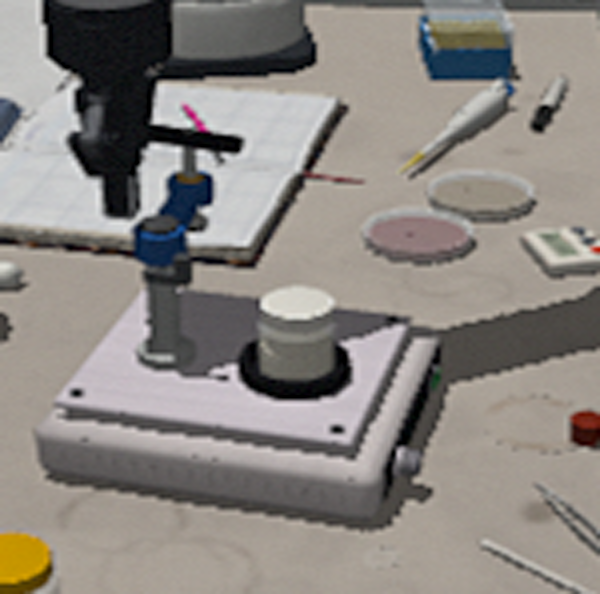

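The jar stands upright in the nest (cap at (297,305), nest at (295,365)). The shut fingers at (122,205) are behind the blue arm. Now I'll swing it.

```bash
python3 - <<'E'
from h import *
phi0=np.radians(-93.4)
manip.line_to([*push(phi0,off=.022),PZ],v=.08)
for a in list(range(8,89,10))+[92,95,98,101,104]:
    q=phi0-np.radians(a)
    hit=manip.line_to([*push(q),PZ],quat(q+np.pi),v=.10 if a<85 else .05,threshold=7 if a>85 else 15)
    if hit or a%30==8 : print(a,hit); st()
    if hit: break
s=st()
d=eyes.capture("side"); cv2.imwrite("pics/e1.png",cv2.resize(d["frame"][80:260,200:350,::-1],None,fx=4,fy=3.3,interpolation=cv2.INTER_CUBIC))
E
```

```text
8 False
t 21.71 tcp [ 0.6123 -0.0603  0.1625] yaw 78.8 F [0.68 2.81 2.09] T [ 0.354  0.023 -0.003] gap 0.0002 q7 0.737
38 False
t 22.68 tcp [ 0.5853 -0.0596  0.162 ] yaw 48.9 F [1.76 0.67 1.49] T [ 0.167 -0.188 -0.007] gap 0.0002 q7 0.287
68 False
t 23.66 tcp [ 0.5622 -0.0452  0.1619] yaw 18.9 F [ 0.43 -0.04  1.88] T [ 0.07  -0.18  -0.006] gap -0.0001 q7 -0.173
98 False
t 25.07 tcp [ 0.5533 -0.0242  0.1633] yaw -11.3 F [ 6.39 -6.38  7.82] T [-1.051 -0.795  0.081] gap -0.0001 q7 -0.643
t 25.57 tcp [ 0.5524 -0.0238  0.1635] yaw -17.5 F [  7.06 -14.88   9.34] T [-2.465 -0.75   0.17 ] gap -0.0001 q7 -0.736
```

View pics/e1.png

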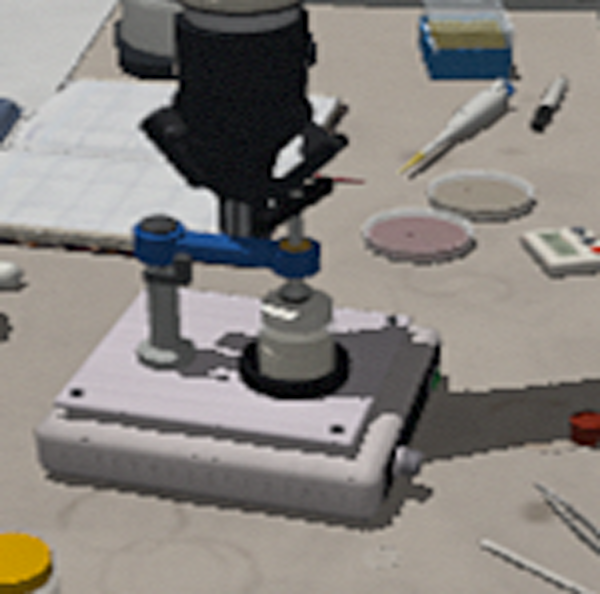

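The clamp arm is over the jar with the pad just above the cap at (295,290), and the push force rose to 15 N at the stop. I'll back off and measure the handle.

```bash
python3 - <<'E'
from h import *
s=manip.get_state(); p=s["tool_pos"]; n=U(np.radians(171.4+90))
manip.line_to([*(p[:2]+.018*n),p[2]],v=.1); st()
manip.line_to([*(p[:2]+.018*n),.30],v=.2)
manip.move_to([.46,-.28,.36],quat(np.radians(-10))); effector.gripper_to(.05); st()
for c in("top","side"):
    d=eyes.capture(c); np.savez(f"/tmp/f_{c}.npz",**{k:d[k] for k in("frame","range_z","K","camera_from_world")})
    W=world(d); f=d["frame"].astype(int); g=f.max(-1)
    m=(W[...,2]>.203)&(W[...,2]<.235)&(abs(W[...,0]-.517)<.06)&(abs(W[...,1])<.06)
    p=W[m]; print(c,"handle",len(p),np.median(p,0).round(4))
    if len(p): print(cv2.minAreaRect(np.float32(p[:,:2])), p[:,:2].mean(0))
    v,u=np.where(m); q=planez(d,np.c_[u,v],.219)[:,:2]
    if len(q): print(" plane",cv2.minAreaRect(np.float32(q)))
    b=(f[...,2]>f[...,0]+25)&(W[...,2]>.172)&(W[...,2]<.19)&(abs(W[...,0]-.55)<.08)&(abs(W[...,1])<.06); P=W[b]; print(" blue",len(P),cv2.minAreaRect(np.float32(P[:,:2])),np.median(P[:,2]))
    P=P[(P[:,0]>.54)&(P[:,0]<.58)]; 
    if len(P)>5: print("  midline",np.polyfit(P[:,0],P[:,1],1))
    cv2.imwrite(f"pics/f_{c}.png",cv2.resize(f[130:250,255:375,::-1].astype(np.uint8) if c=="top" else f[80:260,200:350,::-1].astype(np.uint8),None,fx=4,fy=4 if c=="top" else 3.3,interpolation=cv2.INTER_CUBIC))
E
```

```text
t 26.03 tcp [ 0.548  -0.0418  0.1626] yaw -17.4 F [0.79 0.44 0.56] T [0.048 0.016 0.016] gap -0.0 q7 -0.689
t 28.43 tcp [ 0.4601 -0.2798  0.36  ] yaw -10.0 F [-0.3   0.6  -0.41] T [-0.057 -0.006 -0.026] gap 0.0501 q7 0.113
top handle 212 [0.5164 0.0043 0.2192]
((0.5169378519058228, 0.003163345158100128), (0.0739951878786087, 0.01093737781047821), 63.225563049316406) [0.51677934 0.00411215]
 plane ((0.5166803002357483, 0.004055038094520569), (0.07365362346172333, 0.011059742420911789), 63.65616989135742)
 blue 316 ((0.5594313740730286, -0.005150243639945984), (0.030598700046539307, 0.11528380215167999), 81.53022766113281) 0.1780588013032245
  midline [-0.16728908  0.08983969]
side handle 139 [0.5193 0.0111 0.2162]
((0.5197222232818604, 0.0073930323123931885), (0.07062225043773651, 0.011433317326009274), 62.90073776245117) [0.51911788 0.01142412]
 plane ((0.5183473825454712, 0.018408916890621185), (0.08624645322561264, 0.020783547312021255), 65.97636413574219)
 blue 240 ((0.561369776725769, -0.0002940930426120758), (0.03229513764381409, 0.11583034694194794), 81.69156646728516) 0.17642509780675045
  midline [-0.17112578  0.09778104]
```

View pics/f_top.png

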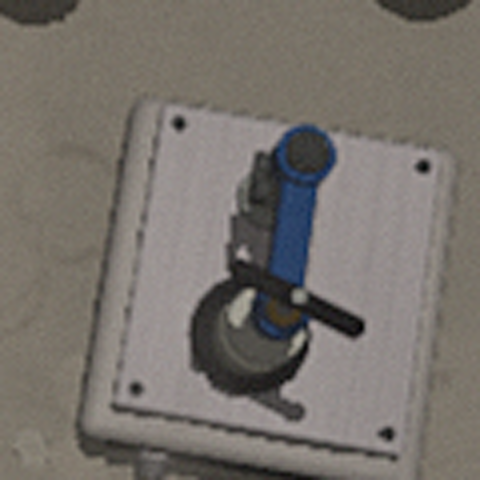

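The arm is at its stop. The T-bar centre is at crop (299,297), lying at yaw ≈63°, about (0.517, 0.004), and both depth views agree on the angle. I'll grip across the bar with jaws at yaw 153° and check the forces before turning.

```bash
cat >> h.py <<'E'
def avg(n=4,dt=.04):
    F=[];T=[]
    for _ in range(n):
        manip.pause(dt); s=manip.get_state(); F.append(s["ft_force"]);T.append(s["ft_torque"])
    return np.mean(F,0),np.mean(T,0)
E
python3 - <<'E'
from h import *
c=np.array([.5172,.0042]); Y=quat(np.radians(153.4))
manip.move_to([*c,.30],Y); effector.gripper_to(.045,20)
F0,T0=avg(6); print("base",F0.round(2),T0.round(3)); np.save("/tmp/base.npy",[F0,T0])
print(manip.line_to([*c,.195],v=.12,threshold=6)); st()
effector.gripper_to(0,20); st(); F,T=avg(); print((F-F0).round(2),(T-T0).round(3))
d=eyes.capture("side"); cv2.imwrite("pics/g1.png",cv2.resize(d["frame"][80:220,220:340,::-1],None,fx=4.5,fy=4,interpolation=cv2.INTER_CUBIC))
E
```

```text
base [0.06 0.13 0.28] [0.02  0.002 0.01 ]
False
t 31.7 tcp [0.5178 0.0045 0.1956] yaw 153.4 F [0.18 0.61 1.03] T [ 0.011 -0.022 -0.003] gap 0.0449 q7 1.873
t 32.1 tcp [0.5182 0.004  0.1957] yaw 153.4 F [ 0.05 -0.87  2.74] T [-0.254 -0.199  0.024] gap 0.0104 q7 1.873
[ 1.05 -1.88  3.93] [-0.342 -0.237  0.062]
```

View pics/g1.png

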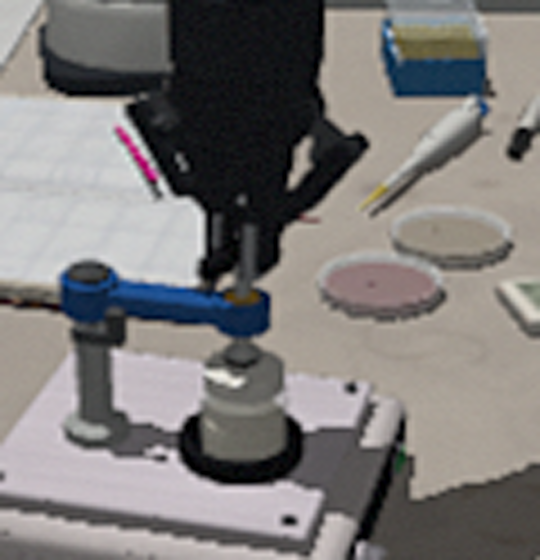

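The bar is gripped (gap 10.4 mm). The side load is about 2 N and points into the stop, which is the good direction. I'll turn in small steps, sink with the screw, relieve lateral force, and watch the torque.

```bash
cat > turn.py <<'E'
from h import *
import sys,json
def turn(total,step,c,z,yaw,stopT,sink=True,lim=52):
    F0,T0=np.load("/tmp/base.npy"); des=np.array([0,-1.5]); done=0; tz=0
    while done<total:
        yaw-=np.radians(step); done+=step
        dz=.012*step/360 if sink else .0003*step/10
        z-=dz
        L=np.hypot(dz,1e-4)
        manip.line_to([*c,z],quat(yaw),v=dz/(step/10*.3))
        F,T=avg(3,.02); F=F-F0; tz=(T-T0)[2]
        s=manip.get_state()
        print(f"{done:5.0f} t{s['clock']:.1f} z{z:.4f} yaw{np.degrees(yaw):.0f}/{np.degrees(yaw_of(s['orientation'])):.1f} F{F.round(1)} Tz{tz:.3f} gap{s['finger_gap']:.4f}")
        c=c+np.clip(.0002*(F[:2]-des),-.0004,.0004)
        if abs(F[2])>8: z+=np.sign(F[2])*.0004
        if abs(tz)>stopT or np.abs(F).max()>20 or s["clock"]>lim: print("STOP"); break
    json.dump([c.tolist(),z,yaw],open("/tmp/turn.json","w")); return c,z,yaw,tz
E
python3 - <<'E'
from turn import *
effector.gripper_to(0,45)
turn(60,10,np.array([.5172,.0042]),.195,np.radians(153.4),.26)
E
```

```text
10 t32.9 z0.1947 yaw143/143.5 F[ 1.2 -2.3  6.5] Tz-0.147 gap0.0101
   20 t33.3 z0.1943 yaw133/133.5 F[ 1.1 -1.7  6.8] Tz-0.137 gap0.0101
   30 t33.7 z0.1940 yaw123/123.5 F[ 0.7 -1.9  7.6] Tz-0.159 gap0.0101
   40 t34.0 z0.1937 yaw113/113.5 F[ 0.8 -2.   7.6] Tz-0.128 gap0.0106
   50 t34.4 z0.1933 yaw103/103.5 F[ 0.7 -2.4  7.7] Tz-0.176 gap0.0098
   60 t34.8 z0.1930 yaw93/93.5 F[ 0.1 -1.7  7.5] Tz-0.155 gap0.0099
```

The running torque is about 0.15 N m, near the stated 0.13, and lateral forces are small. I'll continue with finer steps.

```bash
python3 - <<'E'
from turn import *
c,z,y=json.load(open("/tmp/turn.json"))
turn(96,6,np.array(c),z,y,.25)
E
```

```text
6 t35.1 z0.1928 yaw87/87.5 F[ 0.1 -2.   8. ] Tz-0.151 gap0.0102
   12 t35.4 z0.1926 yaw81/81.5 F[-0.2 -2.4  7.6] Tz-0.162 gap0.0098
   18 t35.7 z0.1924 yaw75/75.5 F[-0.1 -1.6  7.6] Tz-0.158 gap0.0103
   24 t36.0 z0.1922 yaw69/69.5 F[ 0.5 -1.3  7.4] Tz-0.131 gap0.0099
   30 t36.3 z0.1920 yaw63/63.5 F[ 0.2 -1.9  8.2] Tz-0.153 gap0.0105
   36 t36.6 z0.1922 yaw57/57.6 F[ 0.9 -0.8  5.8] Tz-0.156 gap0.0100
   42 t36.9 z0.1920 yaw51/51.6 F[ 0.2 -1.3  6. ] Tz-0.138 gap0.0101
   48 t37.2 z0.1918 yaw45/45.6 F[ 0.  -1.9  6.8] Tz-0.114 gap0.0102
   54 t37.6 z0.1916 yaw39/39.6 F[ 0.5 -0.9  7.7] Tz-0.094 gap0.0099
   60 t37.9 z0.1914 yaw33/33.6 F[-0.2 -1.4  9.1] Tz-0.059 gap0.0101
   66 t38.2 z0.1916 yaw27/27.6 F[-0.1 -1.   6.8] Tz-0.054 gap0.0103
   72 t38.5 z0.1914 yaw21/21.6 F[ 0.  -1.1  7.9] Tz-0.029 gap0.0101
   78 t38.8 z0.1912 yaw15/15.6 F[-0.6 -2.2  9.2] Tz-0.018 gap0.0101
   84 t39.1 z0.1914 yaw9/9.6 F[ 0.1 -1.6  7. ] Tz0.005 gap0.0100
   90 t39.4 z0.1912 yaw3/3.6 F[-0.5 -1.9  8.4] Tz-0.003 gap0.0100
   96 t39.7 z0.1914 yaw-3/-2.4 F[ 0.1 -1.8  5.9] Tz0.037 gap0.0100
```

Tz changed by +0.19 over the last 50° even though its absolute value is near zero, so the reading seems to carry an offset. I'll cross-check with the last joint's torque before going further.

```bash
python3 - <<'E'
from turn import *
F0,T0=np.load("/tmp/base.npy")
c,z,y=json.load(open("/tmp/turn.json"))
for i in range(6):
    manip.pause(.05); s=manip.get_state()
    R=Rn.from_quat(s["orientation"]).as_matrix()
    print(s["effort"].round(3)[4:],"F",(s["ft_force"]-F0).round(1),"T",(s["ft_torque"]-T0).round(3),"yaw err deg",round(np.degrees(yaw_of(s["orientation"])-y),3),"tcp",s["tool_pos"].round(4),"cmd",np.round([*c,z],4),"tilt",R[:,0].round(4))
E
```

```text
[-0.338 -0.003 -0.044] F [ 0.9 -0.9  6.7] T [-0.432 -0.118  0.013] yaw err deg 0.247 tcp [0.5185 0.0034 0.1916] cmd [0.5183 0.0034 0.1914] tilt [ 4.e-04 -2.e-04 -1.e+00]
[-0.336 -0.004 -0.045] F [ 0.5 -1.9  5.7] T [-0.383 -0.12   0.041] yaw err deg 0.244 tcp [0.5185 0.0034 0.1916] cmd [0.5183 0.0034 0.1914] tilt [ 3.e-04 -2.e-04 -1.e+00]
[-0.335 -0.004 -0.045] F [ 0.5 -1.4  7.1] T [-0.351 -0.087  0.031] yaw err deg 0.241 tcp [0.5185 0.0034 0.1916] cmd [0.5183 0.0034 0.1914] tilt [ 4.e-04 -1.e-04 -1.e+00]
[-0.334 -0.004 -0.045] F [ 1.  -1.2  6.7] T [-0.357 -0.124  0.044] yaw err deg 0.245 tcp [0.5185 0.0034 0.1916] cmd [0.5183 0.0034 0.1914] tilt [ 4.e-04 -1.e-04 -1.e+00]
[-0.334 -0.004 -0.046] F [ 0.2 -1.3  6.5] T [-0.427 -0.143  0.064] yaw err deg 0.242 tcp [0.5185 0.0034 0.1916] cmd [0.5183 0.0034 0.1914] tilt [ 3.e-04 -1.e-04 -1.e+00]
[-0.334 -0.004 -0.046] F [-0.4 -1.9  6.1] T [-0.381 -0.11   0.089] yaw err deg 0.24 tcp [0.5185 0.0034 0.1916] cmd [0.5183 0.0034 0.1914] tilt [ 3.e-04 -1.e-04 -1.e+00]
```

effort[6] matches, so these are real static residuals. Each fast step overshoots slightly, which hides the running torque. I'll take tiny slow steps, where the end torque should be the true turning torque.

```bash
python3 - <<'E'
from turn import *
F0,T0=np.load("/tmp/base.npy")
c,z,y=json.load(open("/tmp/turn.json"))
for i in range(3):
    y-=np.radians(1.5); z-=.00003
    manip.line_to([*c,z],quat(y),v=.00003/.6)
    for k in range(2):
        F,T=avg(2,.02); s=manip.get_state()
        print(round(s["clock"],2),"yaw",round(np.degrees(y),1),"err",round(np.degrees(yaw_of(s["orientation"])-y),3),"Tz",(T-T0)[2].round(3),"e7",s["effort"][6].round(3),"F",(F-F0).round(1))
    json.dump([c,z,y],open("/tmp/turn.json","w"))
E
```

```text
40.3 yaw -4.1 err 0.329 Tz 0.233 e7 -0.272 F [ 0.3 -1.3  6.2]
40.33 yaw -4.1 err 0.33 Tz 0.244 e7 -0.27 F [ 0.4 -2.2  6.4]
40.62 yaw -5.6 err 0.354 Tz 0.331 e7 -0.337 F [ 0.3 -1.3  6.5]
40.65 yaw -5.6 err 0.353 Tz 0.328 e7 -0.335 F [ 0.8 -1.5  6.6]
40.93 yaw -7.1 err 0.36 Tz 0.317 e7 -0.353 F [-0.1 -1.3  6.6]
40.97 yaw -7.1 err 0.356 Tz 0.357 e7 -0.351 F [ 0.5 -1.6  6. ]
```

The true turning torque now shows: 0.35 N m (≈40 N). A few more slow steps to about 0.40 for margin.

```bash
python3 - <<'E'
from turn import *
F0,T0=np.load("/tmp/base.npy")
c,z,y=json.load(open("/tmp/turn.json"))
for i in range(8):
    y-=np.radians(1.5); z-=.00003
    manip.line_to([*c,z],quat(y),v=.00003/.6)
    F,T=avg(3,.02); s=manip.get_state(); e=-s["effort"][6]
    print(round(s["clock"],2),"yaw",round(np.degrees(y),1),"err",round(np.degrees(yaw_of(s["orientation"])-y),3),"Tz",(T-T0)[2].round(3),"e7",round(e,3),"F",(F-F0).round(1))
    json.dump([c,z,y],open("/tmp/turn.json","w"))
    if e>.40 : break
E
```

```text
41.27 yaw -8.6 err 0.36 Tz 0.349 e7 0.357 F [ 0.3 -1.7  6.9]
41.57 yaw -10.1 err 0.364 Tz 0.342 e7 0.353 F [ 0.  -1.6  7.6]
41.87 yaw -11.6 err 0.367 Tz 0.327 e7 0.365 F [ 0.2 -1.9  7. ]
42.17 yaw -13.1 err 0.359 Tz 0.322 e7 0.347 F [ 0.2 -2.   7. ]
42.47 yaw -14.6 err 0.361 Tz 0.326 e7 0.354 F [-0.2 -1.4  7.9]
42.77 yaw -16.1 err 0.374 Tz 0.358 e7 0.378 F [ 0.3 -1.4  7.3]
43.07 yaw -17.6 err 0.372 Tz 0.381 e7 0.384 F [ 0.  -1.5  7.9]
43.37 yaw -19.1 err 0.378 Tz 0.387 e7 0.388 F [-0.2 -1.5  7.7]
```

The torque has reached 0.39 N m, about 50 N, which is firm. I'll let go, retreat straight up, and check.

```bash
python3 - <<'E'
from turn import *
c,z,y=json.load(open("/tmp/turn.json"))
effector.gripper_to(.05); st()
manip.line_to([*c,.31],v=.15)
manip.move_to([.46,-.28,.36],quat(np.radians(-10))); manip.pause(.3); st()
for n in("top","side"):
    d=eyes.capture(n); W=world(d); f=d["frame"].astype(int)
    P=W[(W[...,2]>.2)&(W[...,2]<.235)&(abs(W[...,0]-.517)<.06)&(abs(W[...,1])<.06)]
    print(n,"handle",len(P),np.median(P,0).round(4),cv2.minAreaRect(np.float32(P[:,:2])))
    b=(f[...,2]>f[...,0]+25)&(W[...,2]>.172)&(W[...,2]<.19)&(abs(W[...,0]-.55)<.08)&(abs(W[...,1])<.06); P=W[b]
    print(" arm",len(P),cv2.minAreaRect(np.float32(P[:,:2])),np.polyfit(*P[(P[:,0]>.54)&(P[:,0]<.58)][:,:2].T,1))
    if n=="side": cv2.imwrite("pics/z.png",cv2.resize(d["frame"][80:330,170:350,::-1],None,fx=3,fy=2.4,interpolation=cv2.INTER_CUBIC))
    for t in("yellow_jar_center","blue_bottle_center"):
        for o in silhouettes(t,n)[:1]:
            p=W[o["pixels"]]; print(" ",t,o["extent"],np.nanmedian(p,0).round(3))
E
```

```text
t 43.83 tcp [0.5179 0.0034 0.1907] yaw -19.1 F [ 0.09 -0.31  0.14] T [ 0.025  0.031 -0.01 ] gap 0.05 q7 -0.602
t 46.2 tcp [ 0.4605 -0.2789  0.3599] yaw -9.9 F [ 0.02 -0.91  0.26] T [-0.068 -0.008  0.014] gap 0.05 q7 0.231
top handle 213 [0.5168 0.004  0.2137] ((0.517466127872467, 0.00338919460773468), (0.07250049710273743, 0.011380179785192013), 74.3143310546875)
 arm 319 ((0.5592539310455322, -0.007743369787931442), (0.030442388728260994, 0.11389994621276855), 85.39985656738281) [-0.17228788  0.0926781 ]
  yellow_jar_center [214.7, 153.3, 23.4, 19.8] [0.641 0.221 0.065]
  blue_bottle_center [173.9, 165.8, 13.7, 17.5] [0.621 0.339 0.049]
side handle 120 [0.5186 0.014  0.2113] ((0.5185322165489197, 0.0061425939202308655), (0.07427971065044403, 0.0104342270642519), 74.16250610351562)
 arm 236 ((0.5613902807235718, 0.00022038444876670837), (0.031890738755464554, 0.11466536670923233), 82.08564758300781) [-0.13022713  0.07441801]
  yellow_jar_center [191.9, 243.4, 24.4, 36.0] [0.645 0.24  0.047]
  blue_bottle_center [193.1, 292.0, 17.7, 29.1] [0.623 0.353 0.035]
```

View pics/z.png

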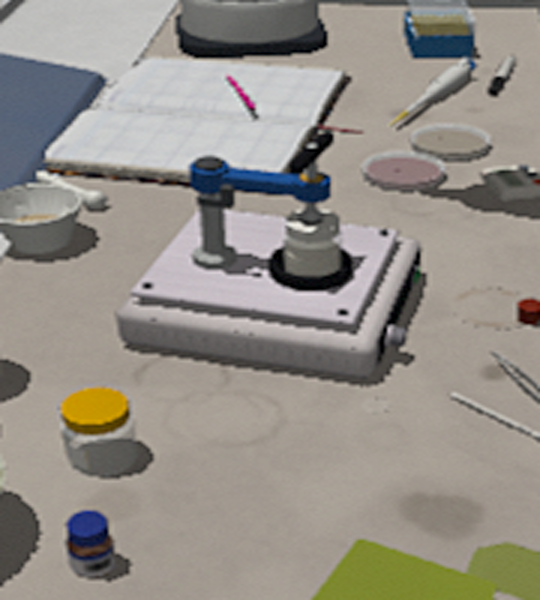

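The side view shows the jar upright in the nest at (312,245) with the pad down on its cap. The clamp arm still points over it, and the yellow jar (97,430) and blue bottle (90,545) stand where they were. The handle sank 5.2 mm and is now about 28 mm above the arm's top, as expected when clamped. Handing in.

```bash
python3 -c "
from h import *
manip.close_job(); st()"
```

```text
the job is handed in; nothing more can be done
the job is handed in; nothing more can be done
```

I loaded and clamped the jar and handed the job in at about 46 s of robot time; no verdict was reported.

**What I did:** I gripped the jar twice, with the jaws turned 90° the second time, to centre it. I lowered it into the nest until it touched the floor and let go. I then pushed the blue arm to its stop and turned the T-handle about 170° clockwise before releasing it.

**Last checks:**
- **Clamping:** the final turning torque was 0.39 N m, roughly 50 N by the given torque figures. The wrist sensor and last-joint torque agreed. The handle sank 5.2 mm and ended about 28 mm above the arm, as expected when clamped.
- **Scene:** the camera shows the jar upright and the yellow jar and blue bottle where they were. The arm's direction is unchanged from the stop within measurement noise.

**What disagreed:**
- **Torque during turning:** the readings after the faster steps were misleading, because the arm overshot slightly each time. I relied on slow 1.5° steps instead.
- **Handle slip:** the bar slipped about 3° in the fingers.
- **Camera offset:** the two cameras differed by up to about 4 mm in y.
- **Not measured:** the pad force after release is inferred from the torque. The jar's horizontal offset in the nest was not measured accurately, since the top view was blocked.

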